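# Shim the rocking intake manifold

### The job

The intake manifold rocks on its packing blocks because the block under its near left corner is too low. Slide the steel shims from the mat in under that corner's boss, carrying one at a time, each squarely and well under the boss, until the manifold no longer rocks: level, with that corner firmly carried. Feel for it gently: do not shift, lift or lean hard on the casting, let go of everything, leave the shims you do not need lying flat on the bench or mat well clear of that corner, and leave the other things on the bench where they are.

Things in the scene. Friction and masses are not known exactly. Their poses are not given: they have to be found in the camera images.
- manifold: Cast aluminium intake manifold of a V engine, 3.5 kg, loose, 250 mm wide (x), 345 long (y), 83 high: carburettor flange with four bores on top, dark iron water outlet at its far left. It stands on steel packing blocks on four round bosses at its corners, x +-100, y +-150 mm. Origin: middle of its underside, level with the boss faces, 30 mm above the bench; x points away from the robot, y to its left.
- boss_nl: Near left boss, which hangs in the air: a round foot 22 mm across, 10 mm high. Origin: centre of its lower face, 30 mm above the bench; axes as the manifold's. Below is a fixed steel block, 70 mm wide, square to the manifold, reaching 120 mm from the boss centre along -x (a free ledge to lay a shim on) and 35 mm along +x. It is one or two shims too low (24.3 or 18.3 mm high).
- lug_top (a point): Middle of the flat top of the near left lug (an ear 42 x 42 mm, 14 mm thick, over the boss), 24 mm above the boss's lower face: push down here to feel for rock. Until shimmed, the manifold rests on its other three bosses (blocks 30 mm high); this lug gives at 3 to 6 N, goes down until the boss meets what is below, and comes back up when let go. Shimmed right, it stands firm.
- shim1_c (a point): Shim 1 of three alike: flat steel plate 90 x 30 x 6 mm, 125 g, both ends tapered over 7 mm to 3 mm thick. They lie side by side, about 80 mm apart, on a 3 mm thick rubber mat at the right, pointing roughly away from the robot. Point: its centre, half-way up; x along its length, y across. The gap is 0.3 mm less than the one or two shims it needs, so the last goes in tight (5 to 15 N), raising the boss a little.
- shim2_c (a point): Shim 2, as shim 1; its centre.
- shim3_c (a point): Shim 3, as shim 1; its centre.
- bolt1: Long hex head bolt, 105 mm, lying at the left (an unused low steel block stands near it); bystander. Origin: centre of its underside.
- bolt2: Another such bolt; bystander. Origin: centre of its underside.
- bolt3: Another such bolt; bystander. Origin: centre of its underside.
- tape: Tape measure, 65 x 34 x 60 mm; bystander. Origin: centre of its underside.
- cap: White plastic cap, 44 mm across, 18 mm high, lying in front of the manifold; bystander. Origin: centre of its underside.
- socket: Steel socket, 26 mm across, 38 mm high, standing; bystander. Origin: centre of its underside.
- wrench: Spanner, 170 mm long, lying at the right; bystander. Origin: centre of its underside.
- can: Spray can, 62 mm across, 150 mm high, standing at the near left; bystander. Origin: centre of its underside.

How it is judged (in metres and radians):
At the end, for the whole second after the job is handed in: The near left boss bears (over 1 N) and the manifold is level (0.006 rad), at rest, within 8 mm of its place; the near left boss's centre is within 36 mm lengthwise, 12 mm crosswise of each used shim's centre; unused shims lie under 20 mm high, over 120 mm from that boss (contact force between boss_nl and anything else above 1 N and angle between manifold's own z axis and vertical below 0.006 rad and ((x of boss_nl in the frame of shim1_c between -0.036 and 0.036 m and y of boss_nl in the frame of shim1_c between -0.012 and 0.012 m) or (horizontal distance between shim1_c and boss_nl above 0.12 m and height (world z) of shim1_c below 0.02 m)) and ((x of boss_nl in the frame of shim2_c between -0.036 and 0.036 m and y of boss_nl in the frame of shim2_c between -0.012 and 0.012 m) or (horizontal distance between shim2_c and boss_nl above 0.12 m and height (world z) of shim2_c below 0.02 m)) and ((x of boss_nl in the frame of shim3_c between -0.036 and 0.036 m and y of boss_nl in the frame of shim3_c between -0.012 and 0.012 m) or (horizontal distance between shim3_c and boss_nl above 0.12 m and height (world z) of shim3_c below 0.02 m)) and distance of manifold from where it was at the start of the episode below 0.008 m and angular speed of manifold below 0.05 rad/s and linear speed of manifold below 0.02 m/s); the robot touches nothing.
It fails at once if the manifold is shifted or lifted more than 8 mm from its place (distance of manifold from where it was at the start of the episode above 0.008 m).
It fails at once if the fingers push on the manifold with more than 40 N (contact force between the fingers and manifold above 40 N).
It fails at once if two shims are carried at once (both more than 50 mm above the bench) (height (world z) of each of shim1_c, shim2_c above 0.05 m or height (world z) of each of shim1_c, shim3_c above 0.05 m or height (world z) of each of shim2_c, shim3_c above 0.05 m).
It fails at once if another thing on the bench is moved more than 30 mm (distance of any of bolt1, bolt2, bolt3, tape, cap, socket, wrench, can from where it was at the start of the episode above 0.03 m).
It also fails if it takes over 72 s, if anything falls off the work surface, if the arm or the gripper's body presses on something with over 40 N, if the wrist force passes 120 N, or if a joint passes its speed limit or range.

### The arm

A 6-joint arm with a two-finger parallel gripper is mounted at the origin on the work surface. World frame = base frame: x ahead of the robot, y to its left, z up, the work surface at z = 0. Lengths are in mm, angles in degrees, forces in N, time in s.
With the tool pointing down it reaches from about 300 to 850 mm from the base axis. Payload 4.2 kg.
Tool frame: the origin (TCP) lies at the very end of the fingers, on their centre line; the grasp point (between the pads) lies 19 mm behind it (env.grip_point_offset is the distance from the TCP to the grasp point, in mm); z points along the fingers, y is the line along which they close (so a half turn about z gives the same grasp; the last joint's range is limited). The gripper opens to 91 mm and grips with 3 to 60 N. Pads are 32 mm wide; open, the fingers measure 118 mm over their backs; the gripper's body (76 mm by 178 mm) begins 60 mm behind the grasp point.
Start: joints at [-68.125, 18.312, 89.639, -0, 72.044, -1.146], TCP at [224.874, -529.225, 177.476] pointing down, gripper open.
Joint ranges: [-177.97, 177.97], [-48.28, 115.42], [12.27, 149.76], [-77.06, 257.06], [2.81, 150.46], [-146.56, 146.56]. Speed limits (degrees/s): [147.25, 147.25, 180, 180, 180, 180].

### API

Orientations are given as [roll, pitch, yaw] about the fixed x, y, z axes, in that order (R = Rz(yaw) Ry(pitch) Rx(roll)).
In Python, from workcell import env gives the robot as it stands. The module is installed in compiled form; this text tells all that it offers.
- The arm moves only by the tool arm_command, never from a script. Its argument "rows" is a list of rows, each an object with "delta_pos": the shift along the tool's x, y, z in mm, a list of three; "roll": the turn about the tool's z in units of 5 degrees (1.0 is 5 degrees); "jaw": the opening in per cent of the stroke, from 0 (shut) to 100 (fully open). A call has 1 to 20 rows; each row is the pose to reach, as a shift and turn from the pose commanded when the call began, along the tool's axes at that moment; what a row does not reach only later rows make up. A row lasts 1/12 s, in which the tool goes at most 41.7 mm and 7.16 degrees, less where a joint would pass 70% of its speed; a pose out of reach is approached as far as the arm can. A call with a gripper value outside its range is refused whole. The fingers move at their own pace and stop on an object; "squeeze" is the grip in N (left out, the last holds). Time passes only in rows, so rows that repeat a pose let the fingers close. It gives the time, the measured TCP pose, the force, the opening and the grip force at its end, in the units of the state.
- env.state(): the state, without advancing time (a new reading comes with each control period).
- env.grab_frame(name): name is "scene" or "side" or "wrist"; returns a dict with "img" (420x560x3 uint8, blue, green, red), "z_map" (420x560 float32, mm along the optical axis (not along the pixel's ray), 0 where there is no reading), "fov_y" (degrees; the focal length in pixels is half the picture's height over the tangent of half this angle, whatever the lens; pixels are square), "cx", "cy" (the principal point, pixels), "R" (3x3) and "t" (3): a world point X has camera coordinates R X + t; the wrist camera has in their place "T_tool_cam" (4x4, takes a point from camera to tool coordinates, whose origin is the TCP and whose axes are the flange's). Camera axes: x right, y down, z forward; pixel columns grow to the right and rows downward; lengths in mm; the calibration is good to about 2 mm. A picture is of the moment at which its call begins: read the wrist's pose just before it.
- env.job_done(): hands the job in; it is judged then, once.
The state is a dict: "time_s": time; "qpos": joint angles; "qvel": joint speeds; "effort": joint torques, N m; "ee_pos": TCP position; "ee_rot": TCP orientation; "force": force on the tool from outside, world axes, zero at the start; "torque": the same for the moment, N m; "gripper_width": finger opening in mm; "gripper_force": force on a finger pad.
Only numpy, scipy, OpenCV 4.12 (cv2) and the standard library are available. Lean on these libraries where they do the work, as an engineer would, in place of code of your own. Each camera call takes 0.05 s, during which the arm holds its last target. There are 200 camera calls.

## Working session

There is one attempt and no reset: what is moved stays moved. The work goes in short steps, Python scripts to look and compute and a tool call to move; the robot and the scene stay as the last step left them, time stands still between calls to the robot, and variables do not carry over. Pictures are saved under pics/ and viewed, at most 12 in all, crops included, and the job is handed in when it is done.

Besides the shell and the picture viewer there is one more tool, called as name([rows], argument=value, ...), one row to a line, values as JSON. arm_command: Moves the arm, as the interface text tells. Its arguments: {"type":"object","properties":{"rows":{"type":"array"},"squeeze":{"type":"number"}},"required":["rows"]}

```bash
mkdir -p pics; cat > h.py <<'E'
import numpy as np, cv2
from workcell import env
from scipy.spatial.transform import Rotation as Ro
def cam(n):
    s=env.state(); f=env.grab_frame(n); im=f["img"]
    F=im.shape[0]/2/np.tan(np.radians(f["fov_y"]/2))
    if "R" in f: R=np.array(f["R"]).T; c=-R@np.array(f["t"]).ravel()
    else:
        T=np.array(f["T_tool_cam"]); Rt=Ro.from_euler('xyz',s["ee_rot"],degrees=True).as_matrix()
        R=Rt@T[:3,:3]; c=Rt@T[:3,3]+np.array(s["ee_pos"])
    return dict(im=im,z=f["z_map"],F=F,cx=f["cx"],cy=f["cy"],R=R,c=c)
def ray(k,u,v): return k["R"]@np.array([(u-k["cx"])/k["F"],(v-k["cy"])/k["F"],1])
def plane(k,u,v,z):
    d=ray(k,u,v); return k["c"]+d*(z-k["c"][2])/d[2]
def cloud(k):
    h,w=k["z"].shape; v,u=np.mgrid[:h,:w]
    P=np.stack([(u-k["cx"])/k["F"],(v-k["cy"])/k["F"],np.ones((h,w))],-1)*k["z"][...,None]
    P=P@k["R"].T+k["c"]; P[k["z"]==0]=np.nan; return P
def proj(k,X):
    p=k["R"].T@(np.array(X,float)-k["c"]); return p[:2]/p[2]*k["F"]+[k["cx"],k["cy"]]
E
python3 - <<'E'
from h import *
print(env.state())
for n in["scene","side","wrist"]:
    k=cam(n); cv2.imwrite(f"pics/{n}0.png",k["im"]); print(n,k["F"],k["cx"],k["cy"],k["c"],k["R"][:,2])
    np.savez(f"{n}0.npz",**k)
E
```

```text
{'time_s': 0.0, 'qpos': array([-6.81237152e+01,  1.83509203e+01,  8.97072226e+01,  1.38255148e-04,
        7.20429334e+01, -1.14500349e+00]), 'qvel': array([-0.08382828, -0.06090902, -0.04626306,  0.04400428, -0.03036002,
       -0.00712996]), 'effort': array([ 2.43333132e-03, -4.12449324e+01, -2.31970668e+01,  7.28418888e-02,
        4.57112887e-02, -1.72640903e-04]), 'ee_pos': array([ 224.66329046, -528.6704136 ,  176.6220274 ]), 'ee_rot': array([-1.79898947e+02, -2.15119954e-03,  2.30212436e+01]), 'force': array([-0.06135006,  0.78411559,  0.48644238]), 'torque': array([ 0.00881092, -0.00480548, -0.02286   ]), 'gripper_force': 0.0, 'gripper_width': 90.97096888164299}
scene 388.1952892835999 278.60559655157084 216.04192245109974 [875.85593632 447.07538198 904.62780161] [-0.31717315 -0.40004006 -0.85986577]
side 470.62260471477987 282.2993010185406 213.35788335047 [   35.46508168 -1064.53822277   778.17470577] [ 0.35297116  0.79321109 -0.49621319]
wrist 324.5879632344803 278.5050223445615 213.4683307552901 [ 297.68402468 -498.07734715  383.76082567] [-0.25633184 -0.1066987  -0.96068172]
```

View pics/scene0.png

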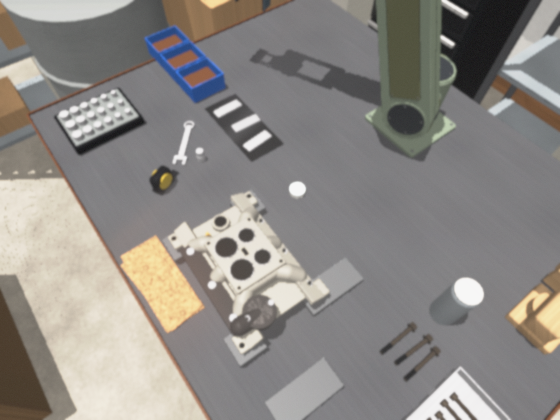

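View pics/side0.png

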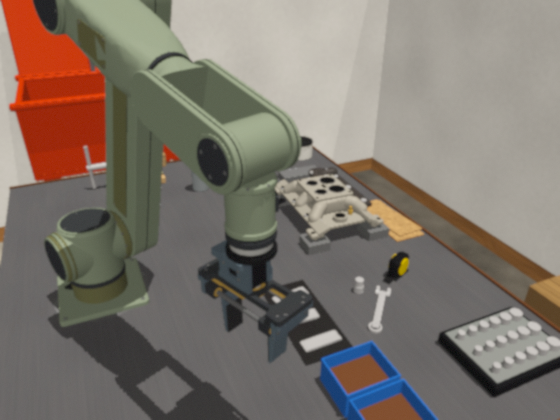

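View pics/wrist0.png

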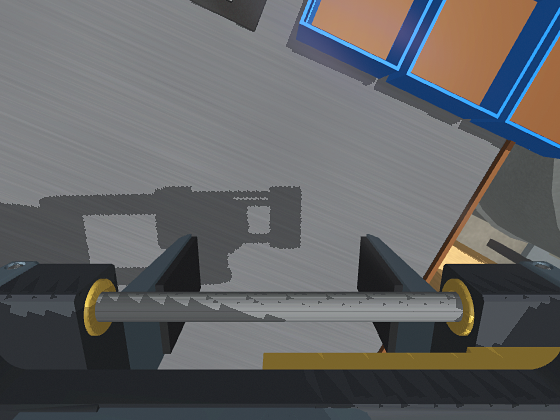

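Scene: shims at (228,108), (245,123), (257,141) on the dark mat; near-left lug about (315,290) with its ledge toward (345,280); cap (297,190), can (460,300). The side view is partly blocked by the arm; the wrist sees only bench and the blue tray.

```bash
python3 - <<'E'
from h import *
k=dict(np.load("scene0.npz")); P=cloud(k); im=k["im"]
m=(im.min(2)>170).astype(np.uint8); m[:90]=0;m[160:]=0;m[:,:205]=0;m[:,280:]=0
for c in cv2.findContours(m,0,2)[0]:
    if cv2.contourArea(c)<60: continue
    W=np.array([plane(k,u,v,9)[:2] for u,v in c[:,0]],np.float32)
    mm=np.zeros_like(m); cv2.drawContours(mm,[c],0,1,-1)
    q=P[mm>0]
    print("shim",cv2.minAreaRect(W),np.nanmean(q,0),"zmed",np.nanmedian(q[:,2]))
# 4 lugs: height map of the casting at z 48..58
for lo,hi in((50,58),(15,33)):
    L=((P[...,2]>lo)&(P[...,2]<hi)).astype(np.uint8); L[:185]=0;L[360:]=0;L[:,:160]=0;L[:,365:]=0
    n,lab,st,_=cv2.connectedComponentsWithStats(L)
    for i in range(1,n):
        if st[i,4]<60: continue
        q=P[lab==i]; print(lo,st[i],q.mean(0).round(1),cv2.minAreaRect(q[:,:2].astype(np.float32)),np.median(q[:,2]).round(1))
big=np.vstack([cv2.resize(im[180:340,150:380],None,fx=3.4,fy=3.4,interpolation=2)])
cv2.imwrite("pics/crop1.png",big)
E
```

```text
shim ((435.5882873535156, -222.27528381347656), (90.16397857666016, 32.35847091674805), 5.215162754058838) [ 435.05315063 -223.87717277    6.88931682] zmed 7.172646569389997
shim ((421.0535888671875, -303.28436279296875), (32.23414611816406, 93.5637435913086), 87.81446075439453) [ 420.80733892 -304.98626563    6.59021853] zmed 7.021014473525497
shim ((432.58282470703125, -390.4356994628906), (91.44776916503906, 33.035400390625), 0.894248366355896) [ 431.8850067  -392.37828955    6.76351256] zmed 7.0946810820889255
50 [243 192  14  14  92] [589.5 -38.1  53.5] ((590.4122314453125, -37.89990234375), (25.876333236694336, 40.72467803955078), 5.197418212890625) 53.2
50 [223 206  17  22 172] [656.1 -20.   56.2] ((656.7598266601562, -17.21686553955078), (52.482566833496094, 40.86989212036133), 74.44613647460938) 56.4
50 [192 219  29  18 197] [732.8 -25.3  56.3] ((732.216552734375, -21.562528610229492), (46.77954864501953, 57.506080627441406), 87.06471252441406) 56.4
50 [168 231  15  18 137] [806.2 -46.8  53.4] ((805.2353515625, -47.29722595214844), (43.11004638671875, 25.601837158203125), 89
[... 525 characters left out ...]
498535156, -3.2491817474365234), (34.133399963378906, 41.79011154174805), 52.91321563720703) 16.9
15 [249 190  17  24 120] [573.1 -25.2  27.7] ((575.3341674804688, -38.13317108154297), (70.69296264648438, 24.497060775756836), 87.1967544555664) 28.2
15 [162 236  22  27 207] [823.5 -41.2  27.9] ((815.2193603515625, -46.97603225708008), (71.42731475830078, 35.250728607177734), 87.84709167480469) 28.5
15 [ 303  258   61   57 1147] [554.  267.1  17.3] ((567.1323852539062, 261.479248046875), (70.40396881103516, 155.43557739257812), 87.7568359375) 17.2
15 [223 334  44  26 428] [817.4 262.7  28.3] ((817.78759765625, 259.4060363769531), (50.64303207397461, 96.96279907226562), 42.313568115234375) 28.6
```

View pics/crop1.png

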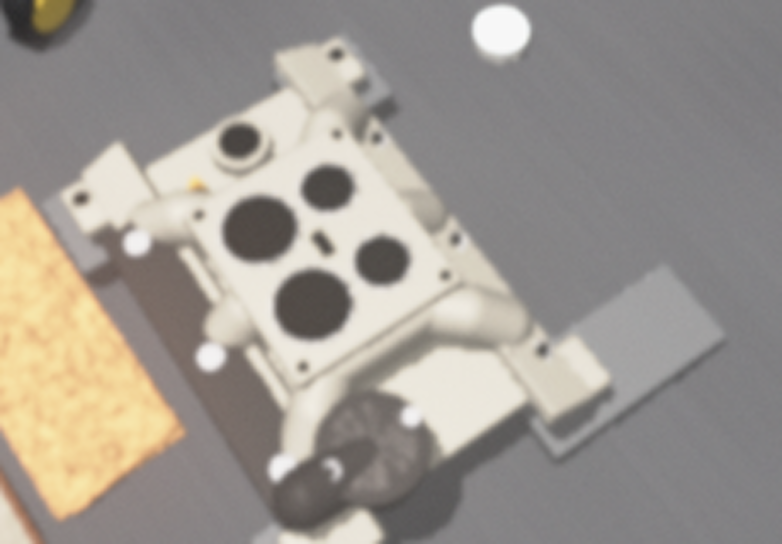

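```bash
python3 - <<'E'
from h import *
k=dict(np.load("scene0.npz")); P=cloud(k)
q=P[270:330,420:500].reshape(-1,3); q=q[q[:,2]>135]; print("can top",np.median(q,0),q.min(0),q.max(0))
a=P[180:360,150:370].reshape(-1,3); a=a[np.isfinite(a).all(1)]
for x in (600,620,640,660,680):
  print(x,[round(float(a[(a[:,0]<x)&(a[:,1]>y)&(a[:,1]<y+40),2].max()),0) for y in range(140,320,40)])
# lug profile along x near y=261
for x in range(585,640,5):
  s=a[(abs(a[:,0]-x)<3)&(abs(a[:,1]-261)<12)&(a[:,2]>35)]; print(x,len(s),np.median(s[:,2]).round(1) if len(s) else '')
E
```

```text
can top [400.81928109 470.54523034 148.06224497] [366.45371939 440.70340648 135.04499533] [426.83730708 500.51116579 151.98522419]
600 [4.0, 4.0, 55.0, 55.0, 3.0]
620 [69.0, 83.0, 79.0, 64.0, 3.0]
640 [69.0, 101.0, 83.0, 72.0, 3.0]
660 [116.0, 113.0, 83.0, 74.0, 5.0]
680 [116.0, 113.0, 83.0, 74.0, 5.0]
585 0 
590 15 51.6
595 23 52.5
600 24 52.4
605 22 52.6
610 17 56.9
615 21 59.3
620 24 62.0
625 23 64.4
630 25 66.7
635 25 67.9
```

arm_command([
  {"delta_pos": [282.5, -209, 70], "roll": 3.56, "jaw": 65},
  {"delta_pos": [282.5, -209, 70], "roll": 3.56, "jaw": 65},
  {"delta_pos": [282.5, -209, 70], "roll": 3.56, "jaw": 65},
  {"delta_pos": [282.5, -209, 70], "roll": 3.56, "jaw": 65},
  {"delta_pos": [282.5, -209, 70], "roll": 3.56, "jaw": 65},
  {"delta_pos": [282.5, -209, 70], "roll": 3.56, "jaw": 65},
  {"delta_pos": [282.5, -209, 70], "roll": 3.56, "jaw": 65},
  {"delta_pos": [282.5, -209, 70], "roll": 3.56, "jaw": 65},
  {"delta_pos": [282.5, -209, 70], "roll": 3.56, "jaw": 65},
  {"delta_pos": [282.5, -209, 70], "roll": 3.56, "jaw": 65},
  {"delta_pos": [282.5, -209, 70], "roll": 3.56, "jaw": 65},
  {"delta_pos": [282.5, -209, 70], "roll": 3.56, "jaw": 65},
])

```text
time_s: 1.15
ee_pos: [403.1, -226.8, 107.5]
ee_rot: [180.0, 0.0, 5.2]
force: [0.7, -0.2, 1.0]
gripper_width: 59.5
gripper_force: 0.0
```

```bash
cat > shim.py <<'E'
from h import *
import sys
s=env.state(); print(s["time_s"],s["ee_pos"],s["ee_rot"],s["force"],s["gripper_width"])
k=cam("wrist"); im=k["im"]; cv2.imwrite(f"pics/{sys.argv[1]}.png",im)
m=((im.min(2)>170)).astype(np.uint8)
for c in cv2.findContours(m,0,2)[0]:
    if cv2.contourArea(c)<800: continue
    W=np.array([plane(k,u,v,9)[:2] for u,v in c[:,0]],np.float32)
    print(cv2.boundingRect(c),cv2.minAreaRect(W))
E
python3 shim.py w1
```

```text
1.15 [ 403.06470932 -226.84907631  107.53716836] [1.79965158e+02 7.78143621e-03 5.24356411e+00] [ 0.66019313 -0.18549949  1.02744607] 59.454297975141536
(337, 145, 49, 94) ((420.524658203125, -304.029296875), (30.12653160095215, 89.54401397705078), 87.55272674560547)
(427, 143, 51, 94) ((430.84381103515625, -391.1744079589844), (89.46227264404297, 30.454145431518555), 1.0889312028884888)
(262, 124, 33, 88) ((437.2640686035156, -223.11984252929688), (82.06385040283203, 29.73668098449707), 5.590683937072754)
(13, 106, 49, 50) ((451.97113037109375, -0.9808979034423828), (43.11151123046875, 44.05632019042969), 82.40950775146484)
(465, 0, 57, 57) ((577.101806640625, -393.9910583496094), (58.26018524169922, 30.672863006591797), 39.062042236328125)
```

View pics/w1.png

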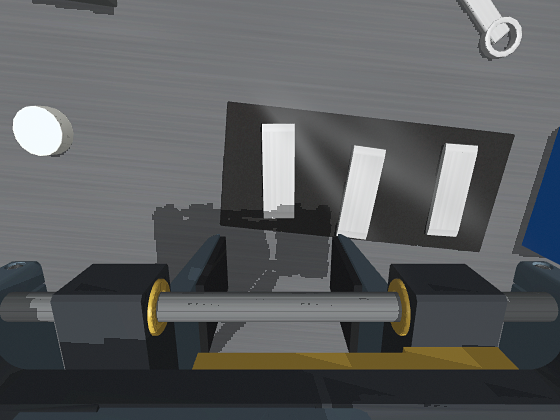

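The picture shows the nearest shim at (278,171) between the open fingers' line, the other two at (361,192) and (452,190); the wrist measurements agree with the scene within 1–2 mm. Descend and grip.

arm_command([
  {"delta_pos": [-1, 0, 40], "roll": 0, "jaw": 65},
  {"delta_pos": [-1, 0, 75], "roll": 0, "jaw": 65},
  {"delta_pos": [-1, 0, 93], "roll": 0, "jaw": 65},
  {"delta_pos": [-1, 0, 98], "roll": 0, "jaw": 65},
  {"delta_pos": [-1, 0, 102], "roll": 0, "jaw": 65},
  {"delta_pos": [-1, 0, 102.7], "roll": 0, "jaw": 65},
  {"delta_pos": [-1, 0, 102.7], "roll": 0, "jaw": 65},
])

```text
time_s: 1.78
ee_pos: [403.0, -227.6, 5.8]
ee_rot: [179.9, -0.1, 5.2]
force: [0.2, -0.1, -0.4]
gripper_width: 59.4
gripper_force: 0.0
```

arm_command([
  {"delta_pos": [0, 0, 0], "roll": 0, "jaw": 20},
  {"delta_pos": [0, 0, 0], "roll": 0, "jaw": 20},
  {"delta_pos": [0, 0, 0], "roll": 0, "jaw": 20},
  {"delta_pos": [0, 0, 0], "roll": 0, "jaw": 20},
  {"delta_pos": [0, 0, 0], "roll": 0, "jaw": 20},
  {"delta_pos": [0, 0, 0], "roll": 0, "jaw": 20},
], squeeze=50)

```text
time_s: 2.28
ee_pos: [402.3, -226.5, 4.9]
ee_rot: [180.0, -0.0, 5.2]
force: [-0.1, -0.3, -0.3]
gripper_width: 22.1
gripper_force: 0.0
```

```bash
python3 shim.py w2; python3 - <<'E'
from h import *
k=cam("scene"); im=k["im"][70:190,170:330]
cv2.imwrite("pics/s2.png",np.vstack([cv2.resize(im,(560,420),interpolation=2)]))
E
```

```text
2.2833 [ 402.25917416 -226.49224637    4.92560251] [ 1.79983621e+02 -1.71261202e-02  5.22915898e+00] [-0.11362647 -0.26193321 -0.27896889] 22.105238504922784
(378, 156, 61, 116) ((427.88946533203125, -304.30767822265625), (30.109128952026367, 74.87464904785156), 87.42792510986328)
(493, 153, 67, 132) ((431.01483154296875, -391.00433349609375), (89.28433990478516, 30.571826934814453), 1.0347384214401245)
(254, 124, 50, 103) ((446.33721923828125, -222.2599639892578), (64.71841430664062, 29.87009048461914), 5.448585033416748)
```

View pics/w2.png

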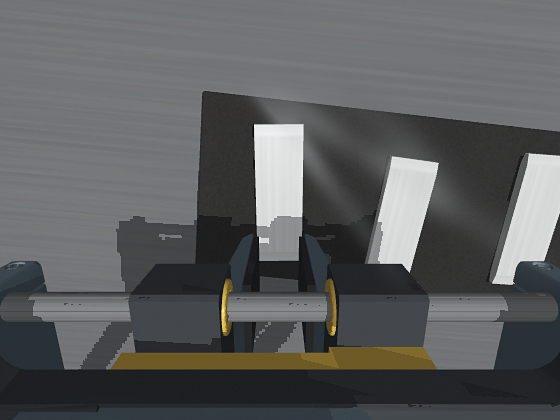

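```bash
python3 - <<'E'
from h import *
k=cam("wrist"); s=env.state()
for X in ([402.3,-226.5,5],[418,-214,5],[418,-239,5],[388.5,-227,9],[395,-227,9],[405,-227,9]): print(X,proj(k,X))
g=k["im"].min(2)[225:275,278]; print(g[::3])
for v in (230,245,260,265): print(v,plane(k,278,v,9), k["z"][v,278], cloud(k)[v,278])
print(cloud(k)[240:262:3,250].round(0),cloud(k)[240:262:3,306].round(0))
E
```

```text
[402.3, -226.5, 5] [278.97253382 240.69170556]
[418, -214, 5] [262.41524923 217.07289126]
[418, -239, 5] [299.76326262 220.32519863]
[388.5, -227, 9] [277.86442086 261.81200582]
[395, -227, 9] [278.73254373 252.98643548]
[405, -227, 9] [280.09631743 239.12194571]
[143 144 143 144 143 143 143 144 143 135 139 141  21  30  31  32  31]
230 [ 411.26341931 -225.03153403    9.        ] 214.55453 [ 411.18692372 -225.03807125    8.77748996]
245 [ 400.69921108 -225.98802362    9.        ] 218.33884 [ 400.30218858 -226.02221808    7.99706553]
260 [ 389.84060466 -226.97116819    9.        ] 222.54294 [ 388.90910071 -227.05188575    6.92717239]
265 [ 386.15351044 -227.30499986    9.        ] 227.76074 [ 383.39319164 -227.54460676    3.09637623]
[[ 419. -210.   51.]
 [ 419. -210.   56.]
 [ 419. -210.   60.]
 [ 419. -211.   64.]
 [ 419. -211.   67.]
 [ 419. -211.   70.]
 [ 419. -211.   74.]
 [ 419. -212.   78.]] [[ 421. -239.   51.]
 [ 422. -239.   56.]
 [ 421. -238.   59.]
 [ 421. -238.   63.]
 [ 421. -238.   66.]
 [ 421. -237.   71.]
 [ 421. -237.   73.]
 [ 420. -237.   75.]]
```

View pics/s2.png

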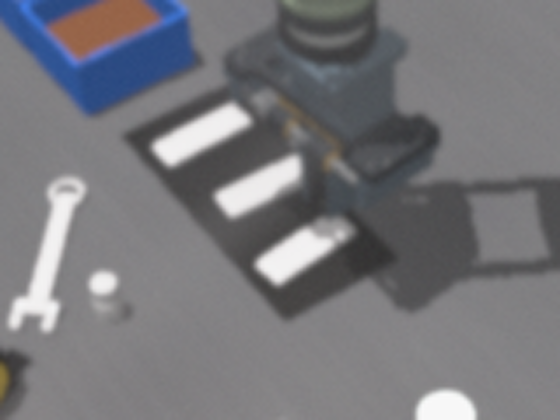

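```bash
python3 - <<'E'
from h import *
k=cam("wrist"); P=cloud(k); s=env.state(); print(s["gripper_width"],s["gripper_force"])
for v in range(210,264,4): print(v,P[v,226:332:7,2].round(0))
k=cam("scene");P=cloud(k);np.savez("s2.npz",**k)
im=k["im"]
# points above bench near the TCP
q=P.reshape(-1,3); q=q[(abs(q[:,0]-402)<60)&(abs(q[:,1]+226)<50)&(q[:,2]>9)&(q[:,2]<90)]
for z in range(10,90,10):
  w=q[(q[:,2]>=z)&(q[:,2]<z+10)]
  if len(w): print(z,len(w),w.min(0).round(0),w.max(0).round(0))
E
```

```text
18.32389587088128 0.0
210 [ 3.  2.  3.  3.  2.  9.  9. 10.  9.  9.  9.  3.  3.  3.  3.  2.]
214 [ 3.  3.  3.  3.  3. 10.  9.  9.  9.  9.  9.  3.  4.  3.  4.  3.]
218 [3. 1. 2. 3. 2. 8. 9. 9. 9. 9. 8. 4. 3. 4. 3. 3.]
222 [3. 4. 3. 3. 3. 9. 9. 8. 9. 9. 9. 2. 3. 2. 3. 3.]
226 [3. 2. 4. 3. 4. 8. 9. 9. 9. 9. 8. 2. 3. 3. 3. 3.]
230 [ 2.  4.  2.  3.  3.  9.  9.  9.  8.  8. 10.  3.  2.  2.  3.  3.]
234 [ 3.  4.  2.  3. 42.  9.  8.  8.  9.  9.  9. 42.  3.  3. nan  2.]
238 [ 3.  3.  3. 48. 48. 43.  9.  9.  8. 10. 44. 48. 48.  2.  4.  3.]
242 [ 2.  3.  2. 53. 53. 49.  8.  9.  9.  8. 50. 54. 55.  2.  2.  2.]
246 [ 2.  3.  2. 60. 57. 52.  9.  9.  9.  9. 51. 58. 59.  3.  2.  2.]
250 [ 3.  3. 64. 65. 61. 52.  9.  9.  8.  9. 51. 62. 65. 65.  2.  3.]
254 [ 3.  3. 70. 69. 66. 51.  8.  9.  9.  9. 52. 66. 69. 69.  4.  2.]
258 [ 3.  3. 74. 75. 70. 54.  8.  8.  9.  9. 53. 71. 74. nan  3.  4.]
262 [ 3. 79. 79. 78. 76. 54.  3.  3.  3.  4. 53. 77. 79. 78. 78.  2.]
10 17 [ 392. -238.   10.] [ 457. -206.   12.]
30 3 [ 412. -236.   38.] [ 419. -212.   40.]
40 26 [ 392. -240.   41.] [ 423. -204.   50.]
50 36 [ 391. -243.   50.] [ 423. -204.   59.]
60 35 [ 392. -242.   60.] [ 424. -203.   70.]
70 28 [ 400. -242.   70.] [ 422. -202.   80.]
80 23 [ 407. -247.   81.] [ 424. -202.   90.]
```

```bash
python3 - <<'E'
from h import *
k=dict(np.load("wrist0.npz")); P=cloud(k)
for v in (236,238,242,250,260): print(v,(P[v,185:197:3]-[224.66,-528.67,176.62]).round(0).tolist())
k=dict(np.load("side0.npz")); P=cloud(k); 
q=P[:,195:330].reshape(-1,3); q=q[(abs(q[:,0]-224.7)<80)&(abs(q[:,1]+528.7)<90)&(q[:,2]>120)&(q[:,2]<260)]
for z in range(120,260,10):
  w=q[(q[:,2]>=z)&(q[:,2]<z+10)]
  if len(w): print(z,len(w),w.min(0).round(0),w.max(0).round(0))
E
```

```text
236 [[-4.0, 54.0, 39.0], [-2.0, 52.0, 41.0], [-4.0, 51.0, 37.0], [-99.0, 74.0, -178.0]]
238 [[-3.0, 53.0, 42.0], [-3.0, 52.0, 43.0], [-3.0, 51.0, 40.0], [-3.0, 49.0, 40.0]]
242 [[-3.0, 52.0, 49.0], [-3.0, 51.0, 46.0], [-4.0, 50.0, 44.0], [-4.0, 48.0, 43.0]]
250 [[-3.0, 49.0, 56.0], [-3.0, 48.0, 55.0], [-5.0, 47.0, 50.0], [-7.0, 47.0, 44.0]]
260 [[-5.0, 47.0, 62.0], [-8.0, 46.0, 55.0], [-10.0, 46.0, 50.0], [-13.0, 45.0, 44.0]]
210 66 [ 189. -586.  213.] [ 262. -479.  220.]
220 165 [ 187. -587.  220.] [ 261. -480.  230.]
230 162 [ 187. -588.  230.] [ 261. -480.  240.]
240 169 [ 187. -588.  240.] [ 262. -481.  250.]
250 147 [ 187. -589.  250.] [ 262. -481.  260.]
```

The scene and wrist pictures show the fingers ended about 36 mm above the shim. Measured in three views, the real fingertips are about 36 mm behind the reported TCP. I'll reopen and go down carefully, checking by force and depth.

arm_command([
  {"delta_pos": [0, 0, 0], "roll": 0, "jaw": 65},
  {"delta_pos": [0, 0, 0], "roll": 0, "jaw": 65},
  {"delta_pos": [0, 0, 0], "roll": 0, "jaw": 65},
  {"delta_pos": [0, 0, 0], "roll": 0, "jaw": 65},
  {"delta_pos": [0, 0, 0], "roll": 0, "jaw": 65},
  {"delta_pos": [0, 0, 10], "roll": 0, "jaw": 65},
  {"delta_pos": [0, 0, 20], "roll": 0, "jaw": 65},
  {"delta_pos": [0, 0, 26], "roll": 0, "jaw": 65},
  {"delta_pos": [0, 0, 28], "roll": 0, "jaw": 65},
  {"delta_pos": [0, 0, 28], "roll": 0, "jaw": 65},
  {"delta_pos": [0, 0, 28], "roll": 0, "jaw": 65},
])

```text
time_s: 3.45
ee_pos: [402.3, -226.6, -23.1]
ee_rot: [180.0, -0.0, 5.2]
force: [-0.1, -0.1, -0.9]
gripper_width: 59.3
gripper_force: 0.0
```

```bash
python3 - <<'E'
from h import *
print(env.grip_point_offset)
k=cam("wrist"); P=cloud(k)
for v in range(222,262,3): print(v,P[v,205:240:5,2].round(0))
k=cam("scene");P=cloud(k)
q=P.reshape(-1,3); q=q[(abs(q[:,0]-402)<60)&(abs(q[:,1]+226)<60)&(q[:,2]>9)&(q[:,2]<60)]
for z in range(5,60,4):
  w=q[(q[:,2]>=z)&(q[:,2]<z+4)]
  if len(w): print(z,len(w),w.min(0).round(0),w.max(0).round(0))
E
```

```text
18.8
222 [3. 2. 3. 3. 2. 3. 3.]
225 [3. 2. 4. 4. 2. 4. 3.]
228 [3. 2. 3. 3. 4. 3. 3.]
231 [2. 2. 3. 3. 4. 2. 3.]
234 [3. 2. 2. 2. 2. 4. 3.]
237 [ 4. 18. 19. 14. 14.  3.  3.]
240 [ 2. 23. 23. 18. 15.  2.  4.]
243 [28. 27. 26. 23. 16.  2.  3.]
246 [32. 31. 28. 27. 14.  2.  3.]
249 [35. 36. 32. 29. 16.  3.  3.]
252 [39. 39. 36. 31. 16.  3.  3.]
255 [42. 40. 40. 31. 17.  3.  3.]
258 [46. 44. 43. 32. 18.  4.  2.]
261 [50. 46. 45. 32. 19.  3.  4.]
9 31 [ 403. -285.    9.] [ 462. -191.   12.]
13 14 [ 387. -261.   13.] [ 423. -188.   17.]
17 9 [ 385. -263.   18.] [ 424. -185.   21.]
21 23 [ 385. -258.   21.] [ 425. -185.   24.]
25 14 [ 384. -260.   25.] [ 426. -185.   29.]
29 16 [ 398. -256.   29.] [ 424. -184.   33.]
33 16 [ 399. -261.   33.] [ 426. -184.   37.]
37 10 [ 405. -260.   37.] [ 425. -184.   41.]
41 15 [ 402. -260.   41.] [ 425. -182.   45.]
45 9 [ 394. -259.   45.] [ 425. -183.   49.]
49 11 [ 394. -263.   49.] [ 426. -183.   53.]
53 14 [ 397. -265.   53.] [ 426. -182.   57.]
57 8 [ 394. -265.   57.] [ 424. -183.   60.]
```

arm_command([
  {"delta_pos": [0, 0, 3], "roll": 0, "jaw": 65},
  {"delta_pos": [0, 0, 6], "roll": 0, "jaw": 65},
  {"delta_pos": [0, 0, 8], "roll": 0, "jaw": 65},
  {"delta_pos": [0, 0, 8], "roll": 0, "jaw": 65},
  {"delta_pos": [0, 0, 8], "roll": 0, "jaw": 65},
])

```text
time_s: 3.97
ee_pos: [402.0, -226.4, -31.4]
ee_rot: [-180.0, 0.0, 5.2]
force: [0.1, -0.1, 0.1]
gripper_width: 59.0
gripper_force: 0.0
```

arm_command([
  {"delta_pos": [0, 0, 0], "roll": 0, "jaw": 20},
  {"delta_pos": [0, 0, 0], "roll": 0, "jaw": 20},
  {"delta_pos": [0, 0, 0], "roll": 0, "jaw": 20},
  {"delta_pos": [0, 0, 0], "roll": 0, "jaw": 20},
  {"delta_pos": [0, 0, 0], "roll": 0, "jaw": 20},
  {"delta_pos": [0, 0, 0], "roll": 0, "jaw": 20},
], squeeze=50)

```text
time_s: 4.47
ee_pos: [402.2, -226.5, -31.2]
ee_rot: [180.0, -0.0, 5.2]
force: [0.7, 0.3, -0.6]
gripper_width: 29.0
gripper_force: 50.0
```

arm_command([
  {"delta_pos": [0, 0, -15], "roll": 0, "jaw": 20},
  {"delta_pos": [0, 0, -35], "roll": 0, "jaw": 20},
  {"delta_pos": [0, 0, -52], "roll": 0, "jaw": 20},
  {"delta_pos": [10, -30, -52], "roll": 0.5, "jaw": 20},
  {"delta_pos": [20, -65, -52], "roll": 1.0, "jaw": 20},
  {"delta_pos": [32, -105, -52], "roll": 1.5, "jaw": 20},
  {"delta_pos": [45, -144, -52], "roll": 1.5, "jaw": 20},
  {"delta_pos": [57, -183, -52], "roll": 1.5, "jaw": 20},
  {"delta_pos": [69, -222, -52], "roll": 1.5, "jaw": 20},
  {"delta_pos": [81, -261, -52], "roll": 1.5, "jaw": 20},
  {"delta_pos": [93, -300, -52], "roll": 1.5, "jaw": 20},
  {"delta_pos": [105, -339, -52], "roll": 1.5, "jaw": 20},
  {"delta_pos": [117, -378, -52], "roll": 1.5, "jaw": 20},
  {"delta_pos": [129, -417, -52], "roll": 1.5, "jaw": 20},
  {"delta_pos": [140, -453, -52], "roll": 1.5, "jaw": 20},
  {"delta_pos": [146, -472, -52], "roll": 1.5, "jaw": 20},
  {"delta_pos": [148.3, -479.8, -52], "roll": 1.5, "jaw": 20},
  {"delta_pos": [148.3, -479.8, -52], "roll": 1.5, "jaw": 20},
  {"delta_pos": [148.3, -479.8, -52], "roll": 1.5, "jaw": 20},
])

```text
time_s: 6.05
ee_pos: [505.3, 263.9, 20.2]
ee_rot: [179.9, 0.1, -2.3]
force: [0.6, -0.2, -2.0]
gripper_width: 29.0
gripper_force: 50.0
```

```bash
python3 shim.py w3
```

```text
6.05 [505.25458184 263.92607478  20.15982836] [ 1.79911291e+02  9.69619381e-02 -2.25032976e+00] [ 0.56137484 -0.15610517 -1.98530968] 28.99164139359582
(249, 92, 87, 147) ((551.7611083984375, 254.88873291015625), (54.73932647705078, 99.4553451538086), 86.26581573486328)
(243, 72, 78, 39) ((601.3993530273438, 258.7100830078125), (48.544097900390625, 22.491350173950195), 87.72248840332031)
(381, 0, 179, 69) ((628.8408813476562, 140.82467651367188), (110.22572326660156, 36.57307052612305), 88.0405044555664)
(232, 0, 145, 69) ((632.7136840820312, 242.64852905273438), (87.66185760498047, 36.80568313598633), 87.74095916748047)
```

View pics/w3.png

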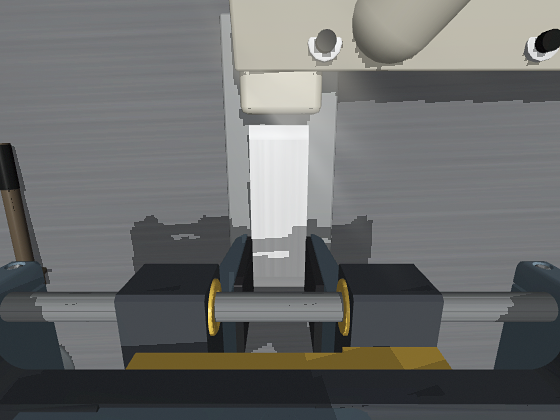

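The picture shows the shim (cols 249–309) straight ahead in the fingers, in line with the lug (cols 241–322, near edge row ~113) and within the block (cols ~228–335). Measuring offsets.

```bash
python3 - <<'E'
from h import *
k=cam("wrist"); P=cloud(k)
w=(P[...,0]>575)&(P[...,0]<612)&(P[...,1]>225)&(P[...,1]<300)&(P[...,2]>48)&(P[...,2]<57)
w[:60]=0;w[130:]=0
q=P[w]; print("lug",cv2.minAreaRect(q[:,:2].astype(np.float32)),q.min(0),q.max(0),np.median(q[:,2]))
w=(P[...,2]>14)&(P[...,2]<28)&(P[...,0]>520)&(P[...,0]<600)&(P[...,1]>200)&(P[...,1]<320); q=P[w]
print("block",np.median(q[:,2]))
for x in (550,560,570,580,590):
    r=q[abs(q[:,0]-x)<3]; print(x,r[:,1].min(),r[:,1].max(),np.median(r[:,2]))
w=(P[...,2]>52)&(P[...,2]<68)&(P[...,0]>515)&(P[...,0]<586)&(P[...,1]>235)&(P[...,1]<290); w[230:]=0
q=P[w]; print("shim",cv2.minAreaRect(q[:,:2].astype(np.float32)),q.min(0),q.max(0),np.median(q[:,2]))
for x in (540,550,560,570,578): print(x,np.median(q[abs(q[:,0]-x)<3],0))
E
```

```text
lug ((594.9852294921875, 253.4764404296875), (54.909881591796875, 27.972923278808594), 86.50951385498047) [581.00052292 225.25918607  48.62926372] [609.05816672 280.65988538  56.99738299] 53.52606449813739
block 18.118928929732746
550 226.98725567996615 296.3839321194364 18.094293540109675
560 226.34197992776802 296.31827982513323 18.142822414049135
570 225.59998880793248 295.76540968001035 18.14264326280542
580 225.20282217722976 295.10512152008624 18.137576376173328
590 225.2727297471933 294.96640458542197 18.10534125314811
shim ((554.2939453125, 261.7432861328125), (30.204973220825195, 55.155494689941406), 87.73612213134766) [526.55675918 245.77058863  56.38887803] [582.43042254 277.8664753   62.27669784] 59.97405668332641
540 [539.99877326 262.12123031  60.09981551]
550 [550.01292203 262.07570085  60.02218095]
560 [559.9876663  261.5052385   59.99000273]
570 [570.05753545 261.27294775  59.96064971]
578 [577.98553707 260.91159644  59.34499653]
```

```bash
python3 - <<'E'
from h import *
k=cam("wrist"); P=cloud(k)
for v in range(66,128,3): print(v,P[v,270].round(1),k["im"][v,270])
E
```

```text
66 [609.3 263.3  59. ] [173 186 190]
69 [608.1 263.3  57.5] [160 173 176]
72 [607.2 263.5  54.7] [138 149 152]
75 [605.9 263.5  53.7] [203 215 219]
78 [604.5 263.6  54.2] [202 214 217]
81 [603.2 263.7  53.6] [202 213 216]
84 [601.7 263.7  54.1] [201 213 216]
87 [600.3 263.8  54.7] [201 212 216]
90 [599.  263.9  53. ] [201 212 215]
93 [597.5 263.9  54.8] [201 212 215]
96 [596.  264.   55.3] [200 212 215]
99 [594.7 264.1  53.6] [201 212 215]
102 [593.3 264.2  54. ] [201 212 214]
105 [591.8 264.2  54. ] [200 212 215]
108 [590.4 264.3  52.8] [189 199 202]
111 [588.9 264.4  53.9] [170 180 181]
114 [587.5 264.5  52.1] [128 134 135]
117 [586.2 265.4  16.9] [128 129 128]
120 [584.5 265.5  17. ] [121 121 120]
123 [582.7 265.5  19.5] [110 111 110]
126 [581.6 264.6  58.5] [241 241 239]
```

arm_command([
  {"delta_pos": [0, 0, 12], "roll": 0, "jaw": 20},
  {"delta_pos": [0, 0, 25], "roll": 0, "jaw": 20},
  {"delta_pos": [0, 0, 31], "roll": 0, "jaw": 20},
  {"delta_pos": [0, 0, 34], "roll": 0, "jaw": 20},
  {"delta_pos": [0, 0, 34], "roll": 0, "jaw": 20},
  {"delta_pos": [0, 0, 34], "roll": 0, "jaw": 20},
])

```text
time_s: 6.7
ee_pos: [506.5, 264.5, -12.9]
ee_rot: [-180.0, -0.0, -2.3]
force: [-0.7, 0.0, -0.9]
gripper_width: 28.8
gripper_force: 50.0
```

arm_command([
  {"delta_pos": [6, 0.5, 1], "roll": 0, "jaw": 20},
  {"delta_pos": [14, 0.5, 1], "roll": 0, "jaw": 20},
  {"delta_pos": [22, 0.5, 1], "roll": 0, "jaw": 20},
  {"delta_pos": [30, 0.5, 1], "roll": 0, "jaw": 20},
  {"delta_pos": [38, 0.5, 1], "roll": 0, "jaw": 20},
  {"delta_pos": [46, 0.5, 1], "roll": 0, "jaw": 20},
  {"delta_pos": [52, 0.5, 1], "roll": 0, "jaw": 20},
  {"delta_pos": [56, 0.5, 1], "roll": 0, "jaw": 20},
  {"delta_pos": [58, 0.5, 1], "roll": 0, "jaw": 20},
  {"delta_pos": [58, 0.5, 1], "roll": 0, "jaw": 20},
])

```text
time_s: 7.53
ee_pos: [564.4, 261.9, -14.4]
ee_rot: [180.0, 0.0, -2.3]
force: [0.3, -0.3, -1.3]
gripper_width: 29.0
gripper_force: 50.0
```

arm_command([
  {"delta_pos": [0, 0, 0.5], "roll": 0, "jaw": 20},
  {"delta_pos": [0, 0, 1], "roll": 0, "jaw": 20},
  {"delta_pos": [0, 0, 1.3], "roll": 0, "jaw": 20},
  {"delta_pos": [0, 0, 1.3], "roll": 0, "jaw": 20},
])

```text
time_s: 7.87
ee_pos: [563.8, 262.0, -15.6]
ee_rot: [180.0, 0.0, -2.3]
force: [-0.4, 0.5, -1.0]
gripper_width: 29.1
gripper_force: 50.0
```

arm_command([
  {"delta_pos": [0, 0, 0.4], "roll": 0, "jaw": 20},
  {"delta_pos": [0, 0, 0.4], "roll": 0, "jaw": 20},
  {"delta_pos": [0, 0, 0.7], "roll": 0, "jaw": 20},
  {"delta_pos": [0, 0, 0.7], "roll": 0, "jaw": 20},
])

```text
time_s: 8.2
ee_pos: [564.2, 262.1, -15.9]
ee_rot: [-180.0, -0.0, -2.3]
force: [-1.8, 0.7, 2.3]
gripper_width: 29.4
gripper_force: 50.0
```

arm_command([
  {"delta_pos": [0, 0, 0], "roll": 0, "jaw": 60},
  {"delta_pos": [0, 0, 0], "roll": 0, "jaw": 60},
  {"delta_pos": [0, 0, 0], "roll": 0, "jaw": 60},
  {"delta_pos": [0, 0, 0], "roll": 0, "jaw": 60},
  {"delta_pos": [0, 0, -10], "roll": 0, "jaw": 60},
  {"delta_pos": [-5, 0, -35], "roll": 0, "jaw": 60},
  {"delta_pos": [-20, 0, -60], "roll": 0, "jaw": 60},
  {"delta_pos": [-50, 0, -65], "roll": 0, "jaw": 60},
  {"delta_pos": [-60, 0, -65], "roll": 0, "jaw": 60},
  {"delta_pos": [-60, 0, -65], "roll": 0, "jaw": 60},
  {"delta_pos": [-60, 0, -65], "roll": 0, "jaw": 60},
])

```text
time_s: 9.12
ee_pos: [504.3, 264.5, 48.8]
ee_rot: [180.0, -0.0, -2.2]
force: [-0.3, 0.8, 0.7]
gripper_width: 54.8
gripper_force: 0.0
```

```bash
python3 - <<'E'
from h import *
s=env.state(); print(s["time_s"],s["ee_pos"],s["ee_rot"],s["force"])
k=cam("wrist"); P=cloud(k)
w=(P[...,2]>21)&(P[...,2]<28)&(P[...,0]>500)&(P[...,0]<600)&(P[...,1]>235)&(P[...,1]<290); w[235:]=0
q=P[w]; print("shim",cv2.minAreaRect(q[:,:2].astype(np.float32)),q.min(0),q.max(0),np.median(q[:,2]))
for x in (560,565,570,575,580): r=q[abs(q[:,0]-x)<3]; print(x,r.min(0)[1],r.max(0)[1],np.median(r,0))
k=cam("scene"); P=cloud(k); np.savez("s3.npz",**k)
w=(P[...,2]>47)&(P[...,2]<57)&(P[...,0]>580)&(P[...,0]<606)&(P[...,1]>230)&(P[...,1]<290); print("lug z",P[w].mean(0))
E
```

```text
9.1167 [504.33877848 264.49626849  48.84151791] [ 1.79998871e+02 -4.64583610e-02 -2.23265257e+00] [-0.28920443  0.83364237  0.67341174]
shim ((569.2474365234375, 262.3079528808594), (30.015771865844727, 35.835784912109375), 87.7244873046875) [550.95765316 246.87608035  21.09976477] [587.70837856 277.77133597  26.52620391] 24.015845963240594
560 248.07341796674964 277.33644836888163 [559.93998582 262.89583063  24.10697156]
565 248.04061981882225 277.07588147338254 [565.02948301 262.74372674  24.14119047]
570 247.22590887269504 277.22982508269695 [570.06306221 261.99108267  24.16913292]
575 247.0504333115526 277.1055730584695 [574.99531438 261.81957362  24.11923838]
580 246.980404883799 276.8856937850818 [580.051118   261.87485196  24.11430957]
lug z [597.92327609 260.93718686  52.24745578]
```

arm_command([
  {"delta_pos": [-10, 30, 0], "roll": 0, "jaw": 65},
  {"delta_pos": [-17, 70, 0], "roll": 0, "jaw": 65},
  {"delta_pos": [-24, 110, 0], "roll": 0, "jaw": 65},
  {"delta_pos": [-31, 150, 0], "roll": 0, "jaw": 65},
  {"delta_pos": [-38, 190, 0], "roll": 0, "jaw": 65},
  {"delta_pos": [-45, 230, 0], "roll": 0, "jaw": 65},
  {"delta_pos": [-52, 270, 0], "roll": 0, "jaw": 65},
  {"delta_pos": [-59, 310, 0], "roll": 0, "jaw": 65},
  {"delta_pos": [-66, 350, 0], "roll": 0, "jaw": 65},
  {"delta_pos": [-73, 390, 0], "roll": 0, "jaw": 65},
  {"delta_pos": [-80, 430, 0], "roll": 0, "jaw": 65},
  {"delta_pos": [-86, 470, 0], "roll": 0, "jaw": 65},
  {"delta_pos": [-91, 510, 0], "roll": 0, "jaw": 65},
  {"delta_pos": [-93.6, 545, 0], "roll": 0, "jaw": 65},
  {"delta_pos": [-93.6, 565, 0], "roll": 0, "jaw": 65},
  {"delta_pos": [-93.6, 571.2, 0], "roll": 0, "jaw": 65},
  {"delta_pos": [-93.6, 571.2, 0], "roll": 0, "jaw": 65},
  {"delta_pos": [-93.6, 571.2, 0], "roll": 0, "jaw": 65},
])

```text
time_s: 10.72
ee_pos: [387.7, -302.3, 48.1]
ee_rot: [-179.9, 0.1, -2.3]
force: [0.3, 1.2, 0.1]
gripper_width: 59.7
gripper_force: 0.0
```

```bash
python3 - <<'E'
from h import *
s=env.state(); print(s["time_s"],s["ee_pos"],s["ee_rot"],s["force"])
k=cam("wrist"); P=cloud(k)
w=(P[...,2]>6.5)&(P[...,2]<12)&(P[...,0]>360)&(P[...,0]<500)&(P[...,1]>-340)&(P[...,1]<-270)
n,lab,st,_=cv2.connectedComponentsWithStats(w.astype(np.uint8)); i=1+st[1:,4].argmax()
q=P[lab==i]; print("shim",cv2.minAreaRect(q[:,:2].astype(np.float32)),q.min(0),q.max(0),np.median(q[:,2]))
E
```

```text
10.7167 [ 387.73045345 -302.2984817    48.13331832] [-1.79930237e+02  6.39903736e-02 -2.32169533e+00] [0.28536705 1.16269925 0.12868459]
shim ((420.0272216796875, -304.0512390136719), (30.09981346130371, 90.32803344726562), 87.28173828125) [ 374.56567005 -320.82198442    6.50510969] [ 465.64578155 -287.13542898   11.22703442] 8.711625470648784
```

Position confirmed; descend (about 79.5 mm) and grip.

arm_command([
  {"delta_pos": [0, 0, 35], "roll": 0, "jaw": 65},
  {"delta_pos": [0, 0, 60], "roll": 0, "jaw": 65},
  {"delta_pos": [0, 0, 72], "roll": 0, "jaw": 65},
  {"delta_pos": [0, 0, 77], "roll": 0, "jaw": 65},
  {"delta_pos": [0, 0, 79.5], "roll": 0, "jaw": 65},
  {"delta_pos": [0, 0, 79.8], "roll": 0, "jaw": 65},
  {"delta_pos": [0, 0, 79.8], "roll": 0, "jaw": 65},
  {"delta_pos": [0, 0, 79.8], "roll": 0, "jaw": 65},
])

```text
time_s: 11.43
ee_pos: [388.7, -303.0, -30.0]
ee_rot: [179.9, -0.1, -2.3]
force: [0.2, -0.0, 0.1]
gripper_width: 59.1
gripper_force: 0.0
```

arm_command([
  {"delta_pos": [0, 0, 0], "roll": 0, "jaw": 20},
  {"delta_pos": [0, 0, 0], "roll": 0, "jaw": 20},
  {"delta_pos": [0, 0, 0], "roll": 0, "jaw": 20},
  {"delta_pos": [0, 0, 0], "roll": 0, "jaw": 20},
  {"delta_pos": [0, 0, 0], "roll": 0, "jaw": 20},
  {"delta_pos": [0, 0, 0], "roll": 0, "jaw": 20},
], squeeze=55)

```text
time_s: 11.93
ee_pos: [387.9, -302.7, -30.9]
ee_rot: [180.0, -0.0, -2.3]
force: [0.1, 0.5, 1.4]
gripper_width: 28.7
gripper_force: 55.0
```

arm_command([
  {"delta_pos": [0, 0, -18], "roll": 0, "jaw": 20},
  {"delta_pos": [0, 0, -40], "roll": 0, "jaw": 20},
  {"delta_pos": [0, 0, -55], "roll": 0, "jaw": 20},
  {"delta_pos": [2, -25, -55], "roll": 0, "jaw": 20},
  {"delta_pos": [6, -65, -55], "roll": 0, "jaw": 20},
  {"delta_pos": [12, -105, -55], "roll": 0, "jaw": 20},
  {"delta_pos": [18, -145, -55], "roll": 0, "jaw": 20},
  {"delta_pos": [24, -185, -55], "roll": 0, "jaw": 20},
  {"delta_pos": [30, -225, -55], "roll": 0, "jaw": 20},
  {"delta_pos": [38, -265, -55], "roll": 0, "jaw": 20},
  {"delta_pos": [46, -305, -55], "roll": 0, "jaw": 20},
  {"delta_pos": [54, -345, -55], "roll": 0, "jaw": 20},
  {"delta_pos": [62, -385, -55], "roll": 0, "jaw": 20},
  {"delta_pos": [70, -425, -55], "roll": 0, "jaw": 20},
  {"delta_pos": [78, -465, -55], "roll": 0, "jaw": 20},
  {"delta_pos": [86, -505, -55], "roll": 0, "jaw": 20},
  {"delta_pos": [94, -540, -55], "roll": 0, "jaw": 20},
  {"delta_pos": [98, -562, -55], "roll": 0, "jaw": 20},
  {"delta_pos": [98, -570.1, -55], "roll": 0, "jaw": 20},
  {"delta_pos": [98, -570.1, -55], "roll": 0, "jaw": 20},
])

```text
time_s: 13.6
ee_pos: [508.1, 264.6, 23.3]
ee_rot: [180.0, 0.0, -2.1]
force: [-1.2, -0.4, -1.0]
gripper_width: 28.7
gripper_force: 55.0
```

```bash
python3 - <<'E'
from h import *
s=env.state(); print(s["time_s"],s["ee_pos"],s["ee_rot"],s["force"],s["qpos"])
k=cam("wrist"); P=cloud(k)
z0=s["ee_pos"][2]+34+6
w=(abs(P[...,2]-z0)<4)&(P[...,0]>500)&(P[...,0]<600)&(P[...,1]>235)&(P[...,1]<290); w[230:]=0
n,lab,st,_=cv2.connectedComponentsWithStats(w.astype(np.uint8)); i=1+st[1:,4].argmax(); q=P[lab==i]
print("shim",cv2.minAreaRect(q[:,:2].astype(np.float32)),q.min(0),q.max(0))
for x in range(535,590,8): print(x,np.median(q[abs(q[:,0]-x)<3],0))
E
```

```text
13.6 [508.14186963 264.59196693  23.30780174] [ 1.79981609e+02  4.19038109e-02 -2.13712266e+00] [-1.24439967 -0.41336609 -1.01327952] [2.63535403e+01 2.60526477e+01 1.01930760e+02 4.85030291e-03
 5.20621943e+01 1.18487673e+02]
shim ((557.3969116210938, 262.8288269042969), (30.087858200073242, 55.677520751953125), 87.52111053466797) [529.14845104 246.64173741  59.99096084] [585.69756795 278.81247457  65.06190115]
535 [535.06378786 263.90905655  62.89213213]
543 [543.08889279 263.43310679  62.78949396]
551 [551.02929536 263.000627    62.82910546]
559 [558.97892301 262.8194537   62.76011827]
567 [566.99927114 262.38620734  62.72710737]
575 [575.05259304 262.13241092  62.68568455]
583 [582.69999083 262.41811928  61.77499732]
```

arm_command([
  {"delta_pos": [5, 1.2, 12], "roll": 0, "jaw": 20},
  {"delta_pos": [5, 1.2, 23], "roll": 0, "jaw": 20},
  {"delta_pos": [5, 1.2, 29], "roll": 0, "jaw": 20},
  {"delta_pos": [5, 1.2, 31], "roll": 0, "jaw": 20},
  {"delta_pos": [5, 1.2, 31], "roll": 0, "jaw": 20},
  {"delta_pos": [5, 1.2, 31], "roll": 0, "jaw": 20},
])

```text
time_s: 14.15
ee_pos: [512.7, 260.7, -7.4]
ee_rot: [179.9, 0.1, -2.3]
force: [-2.0, -1.1, 2.8]
gripper_width: 29.2
gripper_force: 55.0
```

arm_command([
  {"delta_pos": [0, 0, 0.3], "roll": 0, "jaw": 20},
  {"delta_pos": [0, 0, 0.6], "roll": 0, "jaw": 20},
  {"delta_pos": [0, 0, 0.6], "roll": 0, "jaw": 20},
])

```text
time_s: 14.4
ee_pos: [512.9, 261.5, -7.7]
ee_rot: [180.0, 0.0, -2.3]
force: [-1.5, -1.1, 2.4]
gripper_width: 28.5
gripper_force: 55.0
```

arm_command([
  {"delta_pos": [0, -0.8, 0.3], "roll": 0, "jaw": 20},
  {"delta_pos": [0, -0.8, 0.6], "roll": 0, "jaw": 20},
  {"delta_pos": [0, -0.8, 0.6], "roll": 0, "jaw": 20},
  {"delta_pos": [0, -0.8, 0.6], "roll": 0, "jaw": 20},
])

```text
time_s: 14.73
ee_pos: [513.3, 262.6, -8.3]
ee_rot: [180.0, 0.0, -2.3]
force: [-2.3, -0.8, 1.9]
gripper_width: 29.0
gripper_force: 55.0
```

```bash
cat > chk.py <<'E'
from h import *
s=env.state(); print(s["time_s"],s["ee_pos"].round(2),s["ee_rot"].round(2),s["force"].round(1))
k=cam("wrist"); P=cloud(k); z0=s["ee_pos"][2]+40
w=(abs(P[...,2]-z0)<4)&(P[...,0]>500)&(P[...,0]<600)&(P[...,1]>235)&(P[...,1]<290); w[230:]=0
n,lab,st,_=cv2.connectedComponentsWithStats(w.astype(np.uint8)); i=1+st[1:,4].argmax(); q=P[lab==i]
print("shim",cv2.minAreaRect(q[:,:2].astype(np.float32)),q.min(0),q.max(0))
for x in range(531,600,8):
    r=q[abs(q[:,0]-x)<3]
    if len(r): print(x,r[:,1].min().round(1),r[:,1].max().round(1),r[:,2].mean().round(2))
w=(P[...,0]>588)&(P[...,0]<605)&(P[...,1]>240)&(P[...,1]<280)&(P[...,2]>48); w[235:]=0
print("lug z",P[w][:,2].mean())
E
python3 chk.py
```

```text
14.7333 [513.28 262.55  -8.3 ] [ 1.7999e+02  2.0000e-02 -2.2700e+00] [-2.3 -0.8  1.9]Traceback (most recent call last):
  File "chk.py", line 5, in <module>
    n,lab,st,_=cv2.connectedComponentsWithStats(w.astype(np.uint8)); i=1+st[1:,4].argmax(); q=P[lab==i]
                                                                         ~~~~~~~~~~~~~~~^^
ValueError: attempt to get argmax of an empty sequence
```

```bash
python3 - <<'E'
from h import *
k=cam("wrist"); P=cloud(k); cv2.imwrite("pics/w4.png",k["im"])
for v in range(90,262,8): print(v,P[v,279].round(1),P[v,300].round(1))
E
```

```text
90 [604.8 259.   48. ] [604.3 250.   49.6]
98 [601.4 259.1  48.6] [601.1 250.   48.3]
106 [598.2 259.3  47.7] [597.8 250.   48.2]
114 [594.8 259.4  48. ] [594.4 250.1  47.9]
122 [591.4 259.5  47.3] [591.  250.2  49.3]
130 [587.9 259.7  48.9] [587.5 250.3  48.6]
138 [584.6 259.8  51.4] [584.2 250.5  51. ]
146 [581.1 259.9  51.1] [580.7 250.6  51.5]
154 [577.5 260.1  50.9] [577.1 250.6  50.8]
162 [573.6 260.2  48.4] [573.4 250.6  49.7]
170 [569.9 260.4  48.1] [569.6 250.7  48.8]
178 [566.  260.5  47.2] [565.3 250.6  45.9]
186 [562.  260.7  46.2] [561.2 250.6  44.4]
194 [557.7 260.9  44.6] [557.2 250.7  44.2]
202 [553.2 261.   42.5] [552.6 250.6  41.9]
210 [548.6 261.2  41. ] [548.1 250.6  40.8]
218 [543.9 261.4  39.3] [543.8 250.7  40.4]
226 [539.1 261.6  37.8] [538.8 250.7  38.3]
234 [534.2 261.8  36.6] [534.1 250.7  37.5]
242 [529.1 262.   35. ] [528.7 250.7  35.1]
250 [523.8 262.2  33.4] [523.4 250.7  33.6]
258 [518.7 262.4  32.6] [517.9 250.7  31.8]
```

View pics/w4.png

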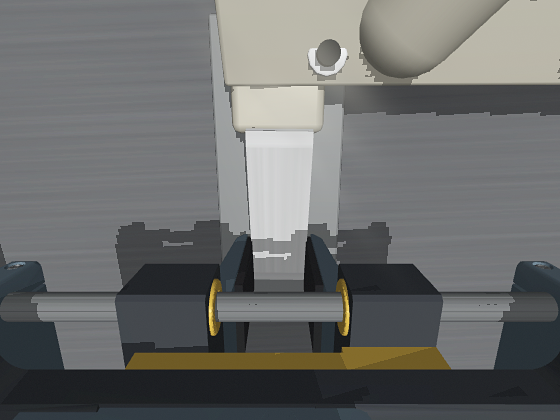

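The picture shows the shim pitched up: its tip came down on the lug (row ~130), since the lug overhangs further than I allowed, and the lug has given about 6 mm. I'll lift off straight up, then lay the shim on free bench in front and regrip it flat.

arm_command([
  {"delta_pos": [0, 0, -3], "roll": 0, "jaw": 20},
  {"delta_pos": [0, 0, -6], "roll": 0, "jaw": 20},
  {"delta_pos": [0, 0, -9], "roll": 0, "jaw": 20},
  {"delta_pos": [0, 0, -12], "roll": 0, "jaw": 20},
  {"delta_pos": [0, 0, -25], "roll": 0, "jaw": 20},
  {"delta_pos": [-5, 0, -35], "roll": 0, "jaw": 20},
  {"delta_pos": [-30, 20, -35], "roll": 0, "jaw": 20},
  {"delta_pos": [-50, 50, -35], "roll": 0, "jaw": 20},
  {"delta_pos": [-68, 85, -35], "roll": 0, "jaw": 20},
  {"delta_pos": [-68, 114.8, -35], "roll": 0, "jaw": 20},
  {"delta_pos": [-68, 114.8, -20], "roll": 0, "jaw": 20},
  {"delta_pos": [-68, 114.8, 5], "roll": 0, "jaw": 20},
  {"delta_pos": [-68, 114.8, 13], "roll": 0, "jaw": 20},
  {"delta_pos": [-68, 114.8, 15], "roll": 0, "jaw": 20},
  {"delta_pos": [-68, 114.8, 17], "roll": 0, "jaw": 20},
  {"delta_pos": [-68, 114.8, 17], "roll": 0, "jaw": 20},
])

```text
time_s: 16.17
ee_pos: [441.6, 151.0, -24.9]
ee_rot: [-180.0, -0.1, -2.2]
force: [0.8, -0.2, -1.1]
gripper_width: 28.4
gripper_force: 55.0
```

```bash
python3 - <<'E'
from h import *
s=env.state(); print(s["time_s"],s["ee_pos"].round(2),s["ee_rot"].round(2),s["force"].round(1))
k=cam("wrist"); P=cloud(k)
for v in range(90,275,10): print(v,P[v,279].round(1))
k=cam("scene"); P=cloud(k)
w=(P[...,2]>43)&(P[...,2]<57)&(P[...,0]>590)&(P[...,0]<606)&(P[...,1]>245)&(P[...,1]<280); print("lug z",P[w].mean(0),"before 52.25")
E
```

```text
16.1667 [441.56 151.01 -24.91] [-1.7999e+02 -5.0000e-02 -2.2400e+00] [ 0.8 -0.2 -1.1]
90 [535.7 147.4  -0.9]
100 [5.306e+02 1.475e+02 1.000e-01]
110 [525.6 147.7  -1.2]
120 [520.4 147.9  -1.3]
130 [516.1 148.1  31.3]
140 [511.8 148.3  32.3]
150 [507.3 148.5  31.9]
160 [502.4 148.7  29. ]
170 [497.6 148.9  28.4]
180 [492.8 149.1  28.1]
190 [487.3 149.3  25.4]
200 [482.  149.5  24.2]
210 [476.5 149.7  23.1]
220 [470.9 149.9  22.2]
230 [464.1 150.2  18.3]
240 [458.6 150.4  18.9]
250 [451.9 150.7  16.6]
260 [445.6 150.9  15.7]
270 [438.1 151.2  12.9]
lug z [598.05709711 262.81440438  52.29395596] before 52.25
```

arm_command([
  {"delta_pos": [0, 0, 2], "roll": 0, "jaw": 20},
  {"delta_pos": [0, 0, 3.5], "roll": 0, "jaw": 20},
  {"delta_pos": [0, 0, 3.5], "roll": 0, "jaw": 20},
  {"delta_pos": [0, 0, 3.5], "roll": 0, "jaw": 60},
  {"delta_pos": [0, 0, 3.5], "roll": 0, "jaw": 60},
  {"delta_pos": [0, 0, 3.5], "roll": 0, "jaw": 60},
  {"delta_pos": [0, 0, 3.5], "roll": 0, "jaw": 60},
  {"delta_pos": [0, 0, 3.5], "roll": 0, "jaw": 60},
  {"delta_pos": [0, 0, 3.5], "roll": 0, "jaw": 60},
])

```text
time_s: 17.02
ee_pos: [441.0, 150.5, -28.7]
ee_rot: [180.0, -0.0, -2.3]
force: [-0.1, -0.3, -0.7]
gripper_width: 54.9
gripper_force: 0.0
```

```bash
cat > flat.py <<'E'
from h import *
s=env.state(); print(s["time_s"],s["ee_pos"].round(2),s["ee_rot"].round(2),s["force"].round(1))
k=cam("wrist"); P=cloud(k)
w=(P[...,2]>2.8)&(P[...,2]<10)&(P[...,0]>390)&(P[...,0]<560)&(P[...,1]>110)&(P[...,1]<190)
n,lab,st,_=cv2.connectedComponentsWithStats(w.astype(np.uint8)); i=1+st[1:,4].argmax(); q=P[lab==i]
print("shim",cv2.minAreaRect(q[:,:2].astype(np.float32)),q.min(0),q.max(0),np.median(q[:,2]))
E
python3 flat.py
```

```text
17.0167 [441.04 150.49 -28.72] [ 1.80e+02 -1.00e-02 -2.28e+00] [-0.1 -0.3 -0.7]
shim ((473.9395446777344, 149.46405029296875), (30.140819549560547, 90.10652923583984), 87.77696228027344) [428.45383531 132.96037911   2.95395118] [519.52797786 165.88716122   8.2615445 ] 5.703216174921607
```

arm_command([
  {"delta_pos": [0, 0, 3], "roll": 0, "jaw": 60},
  {"delta_pos": [0, 0, 5], "roll": 0, "jaw": 60},
  {"delta_pos": [0, 0, 5], "roll": 0, "jaw": 60},
  {"delta_pos": [0, 0, 5], "roll": 0, "jaw": 60},
  {"delta_pos": [0, 0, 5], "roll": 0, "jaw": 20},
  {"delta_pos": [0, 0, 5], "roll": 0, "jaw": 20},
  {"delta_pos": [0, 0, 5], "roll": 0, "jaw": 20},
  {"delta_pos": [0, 0, 5], "roll": 0, "jaw": 20},
  {"delta_pos": [0, 0, 5], "roll": 0, "jaw": 20},
  {"delta_pos": [0, 0, 5], "roll": 0, "jaw": 20},
], squeeze=60)

```text
time_s: 17.9
ee_pos: [441.0, 150.5, -33.7]
ee_rot: [180.0, -0.0, -2.3]
force: [-0.7, 0.5, -0.6]
gripper_width: 28.7
gripper_force: 60.0
```

arm_command([
  {"delta_pos": [0, 0, -20], "roll": 0, "jaw": 20},
  {"delta_pos": [0, 0, -40], "roll": 0, "jaw": 20},
  {"delta_pos": [10, -20, -40], "roll": 0, "jaw": 20},
  {"delta_pos": [25, -50, -40], "roll": 0, "jaw": 20},
  {"delta_pos": [42, -85, -40], "roll": 0, "jaw": 20},
  {"delta_pos": [54, -108, -40], "roll": 0, "jaw": 20},
  {"delta_pos": [57.5, -115.4, -40], "roll": 0, "jaw": 20},
  {"delta_pos": [57.5, -115.4, -34], "roll": 0, "jaw": 20},
  {"delta_pos": [57.5, -115.4, -29], "roll": 0, "jaw": 20},
  {"delta_pos": [57.5, -115.4, -26.5], "roll": 0, "jaw": 20},
  {"delta_pos": [57.5, -115.4, -26.5], "roll": 0, "jaw": 20},
  {"delta_pos": [57.5, -115.4, -26.5], "roll": 0, "jaw": 20},
  {"delta_pos": [57.5, -115.4, -26.5], "roll": 0, "jaw": 20},
])

```text
time_s: 18.98
ee_pos: [502.7, 262.7, -7.2]
ee_rot: [180.0, 0.0, -2.3]
force: [0.5, -0.1, -1.3]
gripper_width: 28.5
gripper_force: 60.0
```

```bash
python3 chk.py
```

```text
18.9833 [502.73 262.69  -7.16] [ 1.7998e+02  1.0000e-02 -2.3300e+00] [ 0.5 -0.1 -1.3]
shim ((552.4061279296875, 261.08135986328125), (30.113914489746094, 56.681461334228516), 87.80061340332031) [523.69878216 245.06311132  29.1485362 ] [581.28550026 277.17850669  34.36049563]
531 246.9 276.9 32.21
539 246.8 276.4 32.16
547 246.1 276.4 32.17
555 246.0 275.9 32.11
563 245.8 275.5 32.12
571 245.3 275.4 32.04
579 245.1 274.9 31.14
lug z 53.52476565398572
```

arm_command([
  {"delta_pos": [0, 0, 0.7], "roll": 0, "jaw": 20},
  {"delta_pos": [0, 0, 1.4], "roll": 0, "jaw": 20},
  {"delta_pos": [0, 0, 1.4], "roll": 0, "jaw": 20},
  {"delta_pos": [0, 0, 1.4], "roll": 0, "jaw": 20},
])

```text
time_s: 19.37
ee_pos: [503.0, 263.5, -8.7]
ee_rot: [180.0, -0.0, -2.3]
force: [-0.5, 0.1, -1.0]
gripper_width: 28.2
gripper_force: 60.0
```

arm_command([
  {"delta_pos": [0, 0, 0.3], "roll": 0, "jaw": 20},
  {"delta_pos": [0, 0, 0.5], "roll": 0, "jaw": 20},
  {"delta_pos": [0, 0, 0.5], "roll": 0, "jaw": 20},
  {"delta_pos": [0, 0, 0.5], "roll": 0, "jaw": 20},
])

```text
time_s: 19.7
ee_pos: [503.0, 263.6, -9.2]
ee_rot: [180.0, -0.0, -2.3]
force: [-0.2, -0.8, -1.5]
gripper_width: 28.6
gripper_force: 60.0
```

arm_command([
  {"delta_pos": [4, 0, 0], "roll": 0, "jaw": 20},
  {"delta_pos": [8, 0, 0], "roll": 0, "jaw": 20},
  {"delta_pos": [12, 0, 0], "roll": 0, "jaw": 20},
  {"delta_pos": [15, 0, 0], "roll": 0, "jaw": 20},
  {"delta_pos": [18, 0, 0], "roll": 0, "jaw": 20},
  {"delta_pos": [18, 0, 0], "roll": 0, "jaw": 20},
])

```text
time_s: 20.2
ee_pos: [521.9, 262.9, -9.2]
ee_rot: [-180.0, -0.0, -2.3]
force: [0.1, 0.2, -1.2]
gripper_width: 28.6
gripper_force: 60.0
```

arm_command([
  {"delta_pos": [2, 0, 0], "roll": 0, "jaw": 20},
  {"delta_pos": [4, 0, 0], "roll": 0, "jaw": 20},
  {"delta_pos": [6, 0, 0], "roll": 0, "jaw": 20},
  {"delta_pos": [8, 0, 0], "roll": 0, "jaw": 20},
  {"delta_pos": [8, 0, 0], "roll": 0, "jaw": 20},
])

```text
time_s: 20.62
ee_pos: [528.0, 262.3, -9.3]
ee_rot: [180.0, 0.1, -2.3]
force: [-3.4, -0.2, 0.8]
gripper_width: 28.9
gripper_force: 60.0
```

arm_command([
  {"delta_pos": [2, 0, 0], "roll": 0, "jaw": 20},
  {"delta_pos": [4, 0, 0], "roll": 0, "jaw": 20},
  {"delta_pos": [6, 0, 0], "roll": 0, "jaw": 20},
  {"delta_pos": [8, 0, 0], "roll": 0, "jaw": 20},
  {"delta_pos": [8, 0, 0], "roll": 0, "jaw": 20},
])

```text
time_s: 21.03
ee_pos: [535.4, 261.9, -9.4]
ee_rot: [179.9, 0.2, -2.3]
force: [-4.7, 0.7, 2.0]
gripper_width: 28.7
gripper_force: 60.0
```

```bash
python3 chk.py
```

```text
21.0333 [535.35 261.87  -9.38] [179.94   0.19  -2.29] [-4.7  0.7  2. ]
shim ((570.0675659179688, 260.85784912109375), (30.012855529785156, 26.157726287841797), 87.75177764892578) [556.6539957  245.39493903  27.9613596 ] [583.40617037 276.35323527  32.03554421]
555 246.9 276.4 29.88
563 246.2 276.2 30.08
571 246.1 275.7 30.08
579 245.5 275.5 30.09
lug z 53.877590394306274
```

arm_command([
  {"delta_pos": [2.5, 0, 0], "roll": 0, "jaw": 20},
  {"delta_pos": [5, 0, 0], "roll": 0, "jaw": 20},
  {"delta_pos": [7.5, 0, 0], "roll": 0, "jaw": 20},
  {"delta_pos": [10, 0, 0], "roll": 0, "jaw": 20},
  {"delta_pos": [12, 0, 0], "roll": 0, "jaw": 20},
  {"delta_pos": [14, 0, 0], "roll": 0, "jaw": 20},
  {"delta_pos": [14, 0, 0], "roll": 0, "jaw": 20},
])

```text
time_s: 21.67
ee_pos: [549.2, 261.3, -9.4]
ee_rot: [179.9, 0.2, -2.3]
force: [-5.7, -0.5, 2.9]
gripper_width: 28.1
gripper_force: 60.0
```

arm_command([
  {"delta_pos": [2.5, 0, 0], "roll": 0, "jaw": 20},
  {"delta_pos": [5, 0, 0], "roll": 0, "jaw": 20},
  {"delta_pos": [7.5, 0, 0], "roll": 0, "jaw": 20},
  {"delta_pos": [10, 0, 0], "roll": 0, "jaw": 20},
  {"delta_pos": [12, 0, 0], "roll": 0, "jaw": 20},
  {"delta_pos": [12, 0, 0], "roll": 0, "jaw": 20},
  {"delta_pos": [12, 0, 0], "roll": 0, "jaw": 20},
])

```text
time_s: 22.25
ee_pos: [561.3, 260.9, -9.4]
ee_rot: [179.9, 0.2, -2.3]
force: [-5.0, 0.2, 1.4]
gripper_width: 28.6
gripper_force: 60.0
```

arm_command([
  {"delta_pos": [1.5, 0, 0], "roll": 0, "jaw": 20},
  {"delta_pos": [3, 0, 0], "roll": 0, "jaw": 20},
  {"delta_pos": [3, 0, 0], "roll": 0, "jaw": 20},
  {"delta_pos": [3, 0, 0], "roll": 0, "jaw": 60},
  {"delta_pos": [3, 0, 0], "roll": 0, "jaw": 60},
  {"delta_pos": [3, 0, 0], "roll": 0, "jaw": 60},
  {"delta_pos": [3, 0, 0], "roll": 0, "jaw": 60},
  {"delta_pos": [3, 0, -10], "roll": 0, "jaw": 60},
  {"delta_pos": [-5, 0, -35], "roll": 0, "jaw": 60},
  {"delta_pos": [-20, 0, -60], "roll": 0, "jaw": 60},
  {"delta_pos": [-50, 0, -70], "roll": 0, "jaw": 60},
  {"delta_pos": [-60, 0, -70], "roll": 0, "jaw": 60},
  {"delta_pos": [-60, 0, -70], "roll": 0, "jaw": 60},
  {"delta_pos": [-60, 0, -70], "roll": 0, "jaw": 60},
])

```text
time_s: 23.42
ee_pos: [503.3, 263.6, 61.0]
ee_rot: [-180.0, -0.1, -2.2]
force: [-1.1, -1.0, 0.3]
gripper_width: 55.0
gripper_force: 0.0
```

```bash
python3 - <<'E'
from h import *
s=env.state(); print(s["time_s"],s["ee_pos"].round(2),s["ee_rot"].round(2),s["force"].round(1))
k=cam("wrist"); P=cloud(k); cv2.imwrite("pics/w5.png",k["im"])
w=(P[...,2]>20.5)&(P[...,2]<34)&(P[...,0]>500)&(P[...,0]<600)&(P[...,1]>235)&(P[...,1]<290); w[225:]=0
q=P[w]
for z0,z1 in((21,27),(27,34)):
    r=q[(q[:,2]>z0)&(q[:,2]<z1)]; print(len(r),cv2.minAreaRect(r[:,:2].astype(np.float32)),r.min(0).round(1),r.max(0).round(1))
for x in range(540,590,4):
    r=q[abs(q[:,0]-x)<2]
    if len(r): print(x,r[:,1].min().round(1),r[:,1].max().round(1),np.median(r[:,2]).round(2))
w=(P[...,0]>588)&(P[...,0]<605)&(P[...,1]>240)&(P[...,1]<280)&(P[...,2]>48); w[235:]=0
print("lug z",P[w][:,2].mean())
k=cam("scene"); P=cloud(k)
w=(P[...,2]>47)&(P[...,2]<57)&(P[...,0]>580)&(P[...,0]<606)&(P[...,1]>230)&(P[...,1]<290); print("lug z",P[w].mean(0))
E
```

```text
23.4167 [503.35 263.6   60.95] [-1.80e+02 -6.00e-02 -2.24e+00] [-1.1 -1.   0.3]
108 ((562.2703857421875, 271.172607421875), (46.50930404663086, 22.641069412231445), 36.99026107788086) [550.5 248.1  21.3] [587.7 277.6  26.7]
2089 ((569.72119140625, 260.87738037109375), (30.021337509155273, 34.536903381347656), 87.96251678466797) [552.  245.6  27.4] [587.5 276.4  32.2]
552 247.0 277.5 28.47
556 246.9 277.3 29.38
560 246.8 277.1 30.05
564 246.7 277.6 30.09
568 245.9 277.3 30.1
572 245.9 277.2 30.01
576 245.8 276.9 30.01
580 245.7 276.6 30.04
584 245.6 276.4 30.09
588 245.6 276.2 30.01
lug z 53.89523071655948
lug z [597.79377808 260.59696552  52.5971296 ]
```

View pics/w5.png

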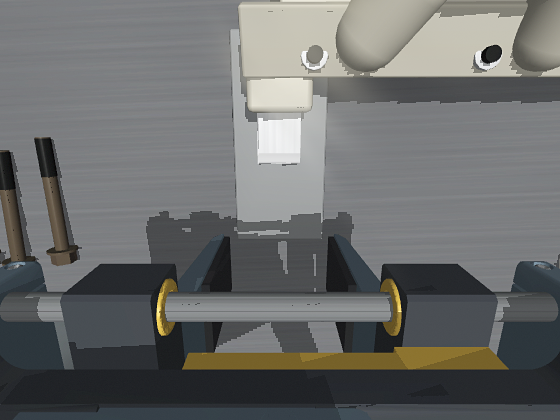

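The picture shows both shims squarely stacked under the lug (near ends at row ~160, cols 258–300), on the block's centre line. Now a gentle feel on the lug with the fingers shut.

arm_command([
  {"delta_pos": [20, 0, 0], "roll": 0, "jaw": 0},
  {"delta_pos": [50, 0, 0], "roll": 0, "jaw": 0},
  {"delta_pos": [75, 0, 0], "roll": 0, "jaw": 0},
  {"delta_pos": [86, 0, 10], "roll": 0, "jaw": 0},
  {"delta_pos": [86, 0, 25], "roll": 0, "jaw": 0},
  {"delta_pos": [86, 0, 33], "roll": 0, "jaw": 0},
  {"delta_pos": [86, 0, 38], "roll": 0, "jaw": 0},
  {"delta_pos": [86, 0, 40], "roll": 0, "jaw": 0},
  {"delta_pos": [86, 0, 40], "roll": 0, "jaw": 0},
  {"delta_pos": [86, 0, 40], "roll": 0, "jaw": 0},
], squeeze=5)

```text
time_s: 24.35
ee_pos: [588.5, 260.3, 21.1]
ee_rot: [180.0, 0.0, -2.3]
force: [-1.1, 0.1, -0.1]
gripper_width: 0.4
gripper_force: 0.5
```

arm_command([
  {"delta_pos": [0, 0, 0.5], "roll": 0, "jaw": 0},
  {"delta_pos": [0, 0, 1], "roll": 0, "jaw": 0},
  {"delta_pos": [0, 0, 1], "roll": 0, "jaw": 0},
  {"delta_pos": [0, 0, 1], "roll": 0, "jaw": 0},
])

```text
time_s: 24.68
ee_pos: [588.7, 260.3, 20.4]
ee_rot: [-180.0, 0.0, -2.3]
force: [-2.5, -0.5, 2.1]
gripper_width: 0.6
gripper_force: 1.1
```

arm_command([
  {"delta_pos": [0, 0, 0.4], "roll": 0, "jaw": 0},
  {"delta_pos": [0, 0, 0.4], "roll": 0, "jaw": 0},
  {"delta_pos": [0, 0, 0.4], "roll": 0, "jaw": 0},
])

```text
time_s: 24.93
ee_pos: [588.7, 260.2, 19.5]
ee_rot: [-180.0, 0.0, -2.3]
force: [-2.2, -0.0, 2.7]
gripper_width: 0.3
gripper_force: 1.4
```

arm_command([
  {"delta_pos": [0, 0, 0.5], "roll": 0, "jaw": 0},
  {"delta_pos": [0, 0, 0.5], "roll": 0, "jaw": 0},
  {"delta_pos": [0, 0, 0.5], "roll": 0, "jaw": 0},
])

```text
time_s: 25.18
ee_pos: [588.7, 260.1, 18.8]
ee_rot: [180.0, 0.0, -2.3]
force: [-2.3, 0.4, 1.6]
gripper_width: 0.7
gripper_force: 1.6
```

arm_command([
  {"delta_pos": [0, 0, 0.6], "roll": 0, "jaw": 0},
  {"delta_pos": [0, 0, 0.6], "roll": 0, "jaw": 0},
  {"delta_pos": [0, 0, 0.6], "roll": 0, "jaw": 0},
])

```text
time_s: 25.43
ee_pos: [588.7, 260.1, 18.2]
ee_rot: [180.0, 0.0, -2.3]
force: [-4.7, -0.6, 1.7]
gripper_width: 0.4
gripper_force: 1.8
```

```bash
python3 - <<'E'
from h import *
s=env.state(); print(s["ee_pos"],s["force"],s["torque"])
k=cam("scene"); P=cloud(k)
cv2.imwrite("pics/s5.png",cv2.resize(k["im"][210:340,230:400],None,fx=4,fy=4,interpolation=2))
q=P[210:340,230:400].reshape(-1,3); q=q[(q[:,1]>235)&(q[:,1]<300)&(q[:,0]>560)&(q[:,0]<612)&(q[:,2]>33)]
for z in range(36,76,4):
  w=q[(q[:,2]>=z)&(q[:,2]<z+4)]
  if len(w): print(z,len(w),w.min(0).round(0),w.max(0).round(0))
E
```

```text
[588.72067017 260.10359675  18.1988563 ] [-4.67912116 -0.63902395  1.69876886] [0.11955091 0.68662617 0.05491015]
36 1 [601. 280.  39.] [601. 280.  39.]
44 1 [597. 281.  47.] [597. 281.  47.]
48 13 [595. 241.  48.] [607. 282.  52.]
52 39 [595. 240.  52.] [612. 282.  56.]
56 20 [606. 238.  56.] [612. 281.  60.]
60 4 [605. 256.  61.] [609. 270.  64.]
64 6 [603. 251.  65.] [608. 270.  67.]
68 2 [608. 265.  68.] [609. 270.  70.]
```

View pics/s5.png

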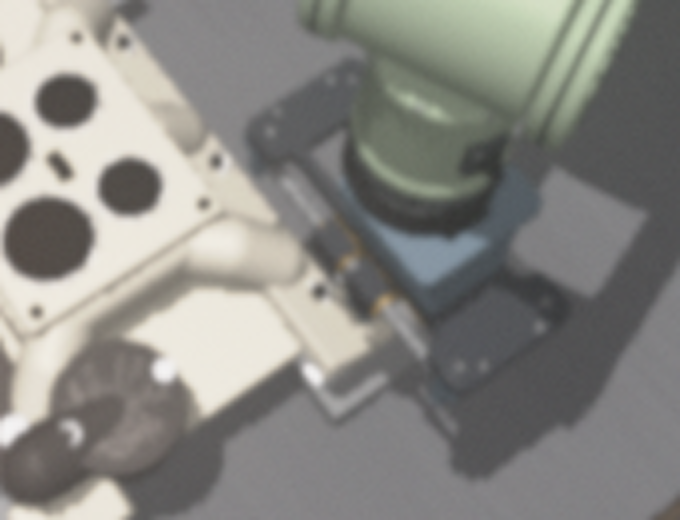

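The fingers' front edge is touching the sloping shoulder behind the flat (sideways force of 5 N). I'll lift off, shift 9 mm back, and press on the flat only.

arm_command([
  {"delta_pos": [0, 0, -4], "roll": 0, "jaw": 0},
  {"delta_pos": [-9, 0, -4], "roll": 0, "jaw": 0},
  {"delta_pos": [-9, 0, -4], "roll": 0, "jaw": 0},
  {"delta_pos": [-9, 0, -2], "roll": 0, "jaw": 0},
  {"delta_pos": [-9, 0, -1], "roll": 0, "jaw": 0},
  {"delta_pos": [-9, 0, 0], "roll": 0, "jaw": 0},
  {"delta_pos": [-9, 0, 0], "roll": 0, "jaw": 0},
])

```text
time_s: 26.07
ee_pos: [580.2, 260.5, 18.2]
ee_rot: [180.0, -0.0, -2.3]
force: [1.1, -0.1, 0.2]
gripper_width: 0.5
gripper_force: 0.0
```

arm_command([
  {"delta_pos": [0, 0, 0.3], "roll": 0, "jaw": 0},
  {"delta_pos": [0, 0, 0.6], "roll": 0, "jaw": 0},
  {"delta_pos": [0, 0, 0.6], "roll": 0, "jaw": 0},
  {"delta_pos": [0, 0, 0.6], "roll": 0, "jaw": 0},
])

```text
time_s: 26.4
ee_pos: [580.2, 260.5, 18.1]
ee_rot: [-180.0, -0.0, -2.3]
force: [-0.9, -0.9, 4.1]
gripper_width: 0.5
gripper_force: 1.6
```

arm_command([
  {"delta_pos": [0, 0, 0.5], "roll": 0, "jaw": 0},
  {"delta_pos": [0, 0, 0.9], "roll": 0, "jaw": 0},
  {"delta_pos": [0, 0, 0.9], "roll": 0, "jaw": 0},
  {"delta_pos": [0, 0, 0.9], "roll": 0, "jaw": 0},
])

```text
time_s: 26.73
ee_pos: [580.3, 260.5, 18.0]
ee_rot: [-180.0, -0.1, -2.3]
force: [-1.3, -1.4, 7.3]
gripper_width: 0.6
gripper_force: 3.9
```

Firm: 7 N with only 0.1–0.2 mm of give (the rocking lug gave at 3–6 N). Withdraw and make a final check.

arm_command([
  {"delta_pos": [0, 0, -5], "roll": 0, "jaw": 0},
  {"delta_pos": [0, 0, -30], "roll": 0, "jaw": 0},
  {"delta_pos": [-20, 0, -60], "roll": 0, "jaw": 0},
  {"delta_pos": [-55, 0, -80], "roll": 0, "jaw": 20},
  {"delta_pos": [-85, 0, -90], "roll": 0, "jaw": 40},
  {"delta_pos": [-85, 0, -90], "roll": 0, "jaw": 40},
  {"delta_pos": [-85, 0, -90], "roll": 0, "jaw": 40},
  {"delta_pos": [-85, 0, -90], "roll": 0, "jaw": 40},
])

```text
time_s: 27.4
ee_pos: [495.5, 264.0, 106.6]
ee_rot: [-180.0, -0.0, -2.3]
force: [0.8, -0.6, 0.3]
gripper_width: 30.8
gripper_force: 0.0
```

```bash
python3 - <<'E'
from h import *
s=env.state(); print(s["time_s"],s["ee_pos"].round(1),s["force"].round(1))
k=cam("wrist"); P=cloud(k)
w=(P[...,2]>27)&(P[...,2]<34)&(P[...,0]>530)&(P[...,0]<600)&(P[...,1]>235)&(P[...,1]<290); w[225:]=0
q=P[w]; print("shim",cv2.minAreaRect(q[:,:2].astype(np.float32)),q.min(0).round(1),q.max(0).round(1))
k0=dict(np.load("scene0.npz")); k=cam("scene"); P0,P=cloud(k0),cloud(k)
for n,(x,y) in dict(NL=(598,261),NR=(588,-38),FL=(818,254),FR=(808,-47)).items():
  o=[]
  for p in(P0,P):
    w=(p[...,2]>47)&(p[...,2]<57)&(abs(p[...,0]-x)<9)&(abs(p[...,1]-y)<18); o.append(np.nanmean(p[w],0).round(2))
  print(n,*o)
d=cv2.absdiff(k["im"],k0["im"]).max(2)>60
n,_,st,c=cv2.connectedComponentsWithStats(d.astype(np.uint8))
print([(st[i].tolist()) for i in range(1,n) if st[i,4]>25])
E
```

```text
27.4 [495.5 264.  106.6] [ 0.8 -0.6  0.3]
shim ((569.8635864257812, 260.9147644042969), (30.02627182006836, 34.44621658325195), 87.72510528564453) [552.2 245.3  27.3] [587.6 276.3  32.2]
NL [598.41 261.32  52.34] [598.42 261.5   53.04]
NR [587.68 -37.52  52.63] [587.71 -38.31  52.77]
FL [818.45 254.91  53.09] [818.37 254.85  52.87]
FR [808.12 -46.71  52.67] [808.   -46.35  52.8 ]
[[264, 0, 6, 8, 35], [369, 0, 144, 162, 8151], [420, 0, 10, 10, 81], [504, 0, 53, 66, 694], [440, 5, 8, 7, 42], [377, 6, 10, 22, 142], [410, 67, 12, 15, 75], [449, 72, 12, 15, 72], [403, 78, 6, 15, 64], [441, 88, 8, 9, 34], [231, 114, 29, 18, 259], [443, 116, 8, 17, 77], [439, 128, 16, 32, 135], [243, 130, 29, 22, 298], [400, 187, 14, 14, 106], [361, 190, 43, 31, 365], [351, 213, 68, 38, 431], [351, 233, 9, 11, 62], [363, 243, 9, 12, 62], [323, 277, 15, 13, 117]]
```

The manifold has not shifted and stands level, the bystanders are unchanged, and the third shim is still on the mat. Handing in.

```bash
python3 -c "
from workcell import env
print(env.job_done())"
```

```text
the job is handed in; nothing more can be done
None
```

The job is handed in (verdict not shown): two shims sit squarely under the near-left boss, and the lug stood firm at 7 N with the manifold level and unmoved. On the first try the second shim's tip came down on the lug and pushed it down about 6 mm; the lug came back up and I regripped the shim. The third shim is still on the mat, and the other things are where they were.

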